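# Charge the scrub block at the press-plate dispenser

### The job

Take the scrub block off the sloped draining stand by its handle and charge it with cleaner: press its pad squarely down on the dispenser's sprung steel plate until you feel the plate bottom out firmly and level on its hidden dose stop, without forcing it, and hold it there for a good second. Then set the scrub block down gently in the work tray, standing flat on its pad on the free part beside the chrome trap cup, and leave it there; press only with the scrub block, and do not disturb the cup or the other things on the counter.

Things in the scene. Friction and masses are not known exactly. Their poses are not given: they have to be found in the camera images.
- scrubber: Loose scrub block, 0.25-0.42 kg. Origin: centre of the pad's flat underside; z up through the handle. Hard grey-green pad 76 (x) by 110 (y) by 14 mm, plastic holder to z = 26 mm, round neck (radius 30 narrowing to 15 mm) to z = 56 mm, flat-sided upright grip bar 40 (x) by 30 (y) mm from z = 52 to 124 mm. It starts pad-down on the sloped stand, so its handle leans 28 degrees from vertical.
- scrubber_grip (a point): Point in the middle of the scrub block's grip bar, 98 mm above the pad's underside on the handle's axis, axes as the scrub block's; pinch here, on the two flat sides that are 30 mm apart along y.
- drain_stand: Fixed steel draining stand 136 (y) by about 100 mm (x), origin on the counter under mid slope. Its sloping plate, 104 mm along the slope, rises towards the stand's +x at 28 degrees and passes 50 mm above the origin; a 14 mm lip along the low edge stops the scrub block, whose handle thus leans towards the stand's -x and whose y axis is parallel to the stand's.
- dispenser: Fixed white press-plate dispenser, tank 140 (x) by 180 (y) mm, origin under its centre on the counter, z up. Its rim, top at 92 mm, surrounds a well 118 (x) by 138 (y) mm in which the sprung plate lies; the pad fits in with its long side along y, with 14 to 21 mm to spare on each side.
- plate_top (a point): Centre of the top of the sprung steel plate (104 (x) by 124 (y) by 5 mm); axes as the dispenser's while the plate is level. At rest it is 100 mm above the counter. The plate can also rock up to 8 degrees about x and y when it is pressed off square, so this point's z axis shows how level it is.
- plunger (a joint): How far the plate is pressed down, m: 0 at rest. A dose stop hidden under the plate is set differently each time: the plate is fully home somewhere between 10 and 18 mm, which can only be felt. The spring takes 3 N to start, rising 4 N per 10 mm to at most 10 N; at the stop the force climbs steeply. Seating it firmly takes 15 to 25 N. It springs back up by itself.
- tray: Fixed shallow grey tray 220 (x) by 150 (y) by 18 mm, walls and floor 4 mm thick. Origin under its centre; inner floor 4 mm above it. The trap cup stands in its +x end; the free part is its -x end, whose middle is about 55 mm from the tray's centre towards -x.
- trap_cup: Loose chrome bottle-trap cup, open at the top, 78 mm across its knurled rim, 90 mm high, 0.35 kg, origin under its centre. Stands in the tray, to be left alone.
- cleaner: Loose white closed bottle, 68 mm across, 190 mm high, origin under its centre; bystander beyond the work.
- bucket: Loose clear plastic bucket with a rolled rim, 150 mm across, 110 mm high, origin under its centre; bystander beyond the work.
- swab_cup: Loose clear cup of swabs, 48 mm across, 75 mm high (swabs to 92 mm), origin under its centre; bystander beyond the work.
Not all that is in view belongs to the job. What is shaped like the scrubber but blue is not meant.

How it is judged:
By the outcome, as a careful person would: the job done as asked, in the order asked, and still so for the second after the job is handed in, with the robot touching nothing.
It also fails if it takes over 64 s, if anything falls off the work surface, if the arm or the gripper's body presses on something with over 40 N, if the wrist force passes 120 N, or if a joint passes its speed limit or range.

### The arm

A 6-joint arm with a two-finger parallel gripper is mounted at the origin on the work surface. World frame = base frame: x ahead of the robot, y to its left, z up, the work surface at z = 0. Lengths are in m, angles in rad, forces in N, time in s.
With the tool pointing down it reaches from about 0.225 to 0.875 m from the base axis. Payload 3.4 kg.
Tool frame: the origin (TCP) lies midway between the tips of the shut fingers; the grasp point (between the pads) lies 19 mm behind it (manip.grasp_offset is the distance from the TCP to the grasp point, in m); x points along the fingers, y is the direction in which the jaws open and shut, and the axes are right-handed (so a half turn about x gives the same grasp; the last joint's range is limited). The gripper opens to 85 mm and grips with 20 to 120 N. Pads are 22 mm wide; open, the fingers measure 114 mm over their backs; the gripper's body (76 mm by 85 mm) begins 54 mm behind the grasp point. The pads swing forward as they close: fully open they stand 13 mm farther back than shut.
Start: joints at [1.101, 0.276, 1.505, -0, 1.361, -0.121], TCP at [0.197, 0.54, 0.231] pointing down, gripper open.
Joint ranges: [-2.89, 2.89], [-0.75, 2.08], [0.22, 2.7], [-1.18, 4.32], [0.11, 2.71], [-2.7, 2.7]. Speed limits (rad/s): [2.57, 2.57, 3.14, 3.14, 3.14, 3.14].

### API

Orientations are given as a unit quaternion [w, x, y, z].
In Python, from rig import manip gives the robot as it stands.
- The arm moves only by the shell command python3 -m creep 'ROWS' [OPENING] [FORCE]. ROWS is a JSON object of lists of equal length, an entry for each row: "delta_pos": the shift along the tool's x, y, z in cm, a list of three; "dr": the turn, a rotation vector about the tool's x, y, z in rad, a list of three. In form: {"delta_pos": [[dx, dy, dz], ...], "dr": [[rx, ry, rz], ...]}. A call has 1 to 10 rows; each row is the pose to reach, as a shift and turn from the pose commanded when the call began, along the tool's axes at that moment; what a row does not reach only later rows make up. A row lasts 1/10 s, in which the tool goes at most 50 mm and 8.59 degrees, less where a joint would pass 70% of its speed; a pose out of reach is approached as far as the arm can. A call with a gripper value outside its range is refused whole. OPENING is the opening, from -1 (shut) to 1 (fully open), set as the call begins (- or left out, the last holds). The fingers move at their own pace and stop on an object; FORCE is the grip in N (left out, the last holds). Time passes only in rows, so rows that repeat a pose let the fingers close. It gives the time, the measured TCP pose, the force and the opening at its end, in the units of the state.
- manip.get_state(): the state, without advancing time (a new reading comes with each control period).
- manip.get_image(name): name is "side" or "top" or "wrist"; returns a dict with "pixels" (480x640x3 uint8, blue, green, red), "depth" (480x640 float32, m along the optical axis (not along the pixel's ray), 0 where there is no reading), "intrinsics" (3x3 intrinsics, pixels), "k1" (the pictures are not rectified: a ray, as slopes to the right and down, at radius r is drawn at 1 + k1 r^2 times it, then the intrinsics apply), "rvec" (rotation vector, rad) and "tvec" (3), from world to camera coordinates, as OpenCV has them. Camera axes: x right, y down, z forward; pixel columns grow to the right and rows downward; lengths in m; the calibration is good to about 2 mm. A picture is of the moment at which its call begins.
- manip.sign_off(): hands the job in, once; it reports no verdict.
The state is a dict: "clock": time; "qpos": joint angles; "qd": joint speeds; "effort": joint torques, N m; "position": TCP position; "ee_rot": TCP orientation; "contact_force": force on the tool from outside, world axes, zero at the start; "moment": the same for the moment, N m; "width": finger opening in m.
Only numpy, scipy, OpenCV 4.12 (cv2) and the standard library are available. Lean on these libraries where they do the work, as an engineer would, in place of code of your own. Each camera call takes 0.05 s, during which the arm holds its last target. There are 200 camera calls.

## Working session

There is one attempt and no reset: what is moved stays moved. The work goes in short steps, Python scripts to look and compute and a shell command to move; the robot and the scene stay as the last step left them, time stands still between calls to the robot, and variables do not carry over. Pictures are saved under pics/ and viewed, about 8 in all and at most 12, crops included, and the job is handed in when it is done.

```bash
ls; mkdir -p pics; cat > h.py <<'E'
import numpy as np, cv2
from scipy.spatial.transform import Rotation as R
from rig import manip
def grab(n):
    im=manip.get_image(n); np.savez('/tmp/%s.npz'%n,**{k:np.array(v) for k,v in im.items()}); return im
def load(n): return dict(np.load('/tmp/%s.npz'%n))
def cloud(im):
    "world xyz for each pixel from depth"
    K=np.array(im['intrinsics']);d=im['depth'];h,w=d.shape
    u,v=np.meshgrid(np.arange(w),np.arange(h))
    p=cv2.undistortPoints(np.stack([u,v],-1).reshape(-1,1,2).astype(float),K,np.array([float(im['k1']),0,0,0]))[:,0]
    z=d.reshape(-1); c=np.c_[p*z[:,None],z]
    M=cv2.Rodrigues(np.array(im['rvec'],float))[0]
    X=(c-np.array(im['tvec']).reshape(3))@M
    X[z==0]=np.nan
    return X.reshape(h,w,3)
def ray(im,uv,zp):
    K=np.array(im['intrinsics'])
    p=cv2.undistortPoints(np.array(uv,float).reshape(-1,1,2),K,np.array([float(im['k1']),0,0,0]))[:,0]
    M=cv2.Rodrigues(np.array(im['rvec'],float))[0]
    o=-M.T@np.array(im['tvec']).reshape(3); d=np.c_[p,np.ones(len(p))]@M
    return o+d*((zp-o[2])/d[:,2])[:,None]
def tool():
    s=manip.get_state(); q=s['ee_rot']
    return np.array(s['position']),R.from_quat([q[1],q[2],q[3],q[0]])
E
python3 - <<'E'
from h import *
print(manip.get_state(), manip.grasp_offset)
a=grab('side');b=grab('top')
cv2.imwrite('pics/side0.png',a['pixels']);cv2.imwrite('pics/top0.png',b['pixels'])
E
```

```text
pics
{'clock': 0.0, 'qpos': array([ 1.10099328e+00,  2.76583429e-01,  1.50614538e+00,  1.72307354e-06,
        1.36068349e+00, -1.21004887e-01]), 'qd': array([ 2.20571402e-03,  1.46939301e-03,  8.83374030e-04, -1.20344370e-03,
        4.00237313e-05, -3.61178622e-04]), 'effort': array([-1.62523771e-03, -4.16770005e+01, -2.45802158e+01, -4.85433120e-04,
        1.11640131e-02, -1.13160340e-05]), 'position': array([0.19628237, 0.53989726, 0.23044142]), 'ee_rot': array([ 0.69619249,  0.12207937,  0.69656822, -0.12330997]), 'contact_force': array([-0.12967284, -0.13112839, -0.54005586]), 'moment': array([ 0.01734147,  0.00872149, -0.00637489]), 'width': 0.08534371643308275} 0.0187
```

View pics/top0.png

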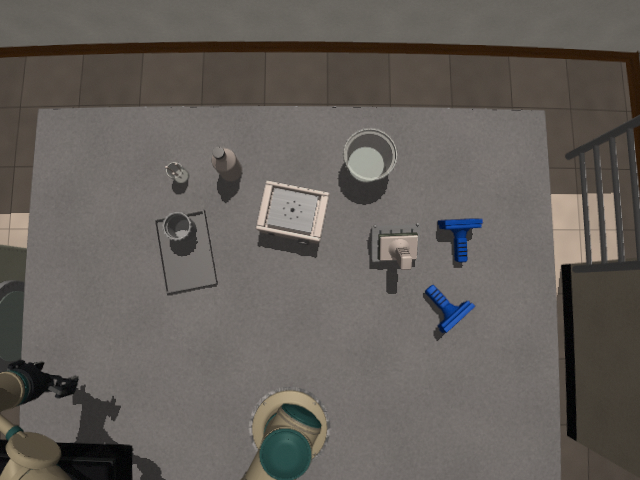

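View pics/side0.png

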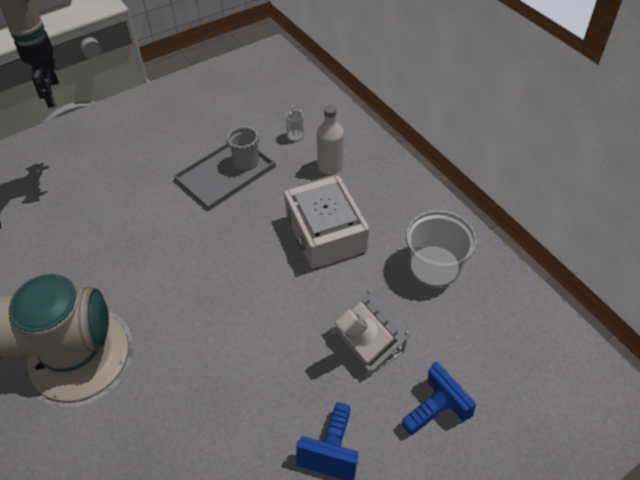

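Top view: the tray is at about (187,252) with the cup at (177,228), the dispenser plate is at (293,211), and the scrub block on its stand is at (400,248) with its handle leaning down the image, towards the robot. The blue decoys are at right. The side view agrees: handle (350,322), plate (326,207), tray (225,175).

```bash
python3 - <<'E'
from h import *
np.set_printoptions(precision=4,suppress=True)
im=load('top');X=cloud(im);hsv=cv2.cvtColor(im['pixels'],cv2.COLOR_BGR2HSV)
M=cv2.Rodrigues(im['rvec'])[0];print('cam',-M.T@im['tvec'].reshape(3))
def box(u0,u1,v0,v1,zlo,zhi,name):
    m=np.zeros(X.shape[:2],bool);m[v0:v1,u0:u1]=1
    m&=(X[...,2]>zlo)&(X[...,2]<zhi)
    P=X[m]
    if len(P)<4: print(name,len(P));return
    r=cv2.minAreaRect((P[:,:2]*1000).astype(np.float32))
    print(name,len(P),'mean',P.mean(0),'rect',r,'zmed',np.median(P[:,2]))
    return P
box(250,335,175,250,.05,.13,'disp')
box(250,335,175,250,.095,.13,'plate')
box(150,222,205,300,.008,.03,'tray')
box(150,222,200,300,.07,.12,'cup')
box(365,425,218,278,.03,.09,'stand')
P=box(365,425,218,278,.11,.25,'grip')
for r in range(222,276,3): print(r,np.array([X[r,c,2]*1000 for c in range(368,424,3)]).round())
s=load('side');Y=cloud(s)
m=np.zeros(Y.shape[:2],bool);m[270:380,310:420]=1;m&=(Y[...,2]>.11);P=Y[m];print('side grip',len(P),P.mean(0),P.min(0),P.max(0))
E
```

```text
cam [ 0.4084 -0.0647  1.3096]
disp 3364 mean [ 0.61   -0.0087  0.0931] rect ((608.3290405273438, -7.210334777832031), (181.14065551757812, 152.29917907714844), 78.21649169921875) zmed 0.09673711535025833
plate 1865 mean [ 0.6136 -0.0089  0.1006] rect ((613.3792114257812, -8.719757080078125), (178.6317138671875, 137.69796752929688), 79.43780517578125) zmed 0.10071257884466626
tray 1042 mean [0.5154 0.3093 0.0141] rect ((520.6129150390625, 298.3791809082031), (260.0469055175781, 192.35450744628906), 5.9865241050720215) zmed 0.013099906338454752
cup 316 mean [0.5731 0.3143 0.0881] rect ((570.7741088867188, 309.6802062988281), (79.30622100830078, 79.85448455810547), 76.06352996826172) zmed 0.09032156706139363
stand 1428 mean [ 0.5313 -0.295   0.0706] rect ((528.2774658203125, -301.4269714355469), (100.05281829833984, 137.98695373535156), 2.6391408443450928) zmed 0.07328164862196503
grip 299 mean [ 0.478  -0.3048  0.149 ] rect ((479.5531311035156, -307.0325622558594), (62.72881317138672, 30.195619583129883), 4.8940043449401855) zmed 0.1543795256625436
222 [ 4.  1. -2.  1.  2.  5. -1. -4. 
[... 1000 characters left out ...]
3. 163.
 160.  61.  64.   3.  -2.]
258 [  8.  25.  35.  31.  56.  58.  62.  60.  62.  58. 133. 165. 166. 169.
 162.  59.  56.  43.  -0.]
261 [  0.   1.  40.  40.   2.   3.   1.   5.   4.  -0. 133. 164. 162. 163.
 164.  -0.  -1.   3.   4.]
264 [ -2.   1.  -2.   4.   2.   4.  -1.  -1.   3.  -4.   7. 156. 158. 160.
 160.  -3.   2.   4.   1.]
267 [  0.   1.  -0.   2.   2.  -1.  -1.  -1.   7.  -2.   1. 150. 152. 154.
 155.   3.   2.   6.   5.]
270 [ 4.  2. -0.  3.  2.  2.  0.  2.  8.  1.  3.  1.  6.  9.  1.  1.  1. -0.
 -2.]
273 [ 2.  1.  3. -3.  4.  1. -2.  3.  3.  4.  0. -3. -0. -1. -1. -2. -2. -1.
  5.]
side grip 561 [ 0.472  -0.3163  0.1458] [ 0.4456 -0.3271  0.1101] [ 0.5104 -0.2958  0.1669]
```

```bash
cat >> h.py <<'E'
def plan(Pt,Rt):
    "print move to TCP pose (world) in current tool axes: cm, rotvec"
    p,r=tool(); d=r.inv().apply(np.array(Pt)-p)*100; w=(r.inv()*Rt).as_rotvec()
    print('delta',d.round(2),'dr',w.round(3),'| deg',np.degrees(np.linalg.norm(w)).round(1))
def toolrot(ax,y):
    ax=np.array(ax,float);ax/=np.linalg.norm(ax);y=np.array(y,float);y-=ax*(y@ax);y/=np.linalg.norm(y)
    return R.from_matrix(np.c_[ax,y,np.cross(ax,y)])
E
python3 - <<'E'
from h import *
np.set_printoptions(precision=4,suppress=True)
im=load('top');g=cv2.cvtColor(im['pixels'],cv2.COLOR_BGR2GRAY)
p,r=tool();print('tool y',r.as_matrix()[:,1])
def rect(u0,u1,v0,v1,lo,hi,z,n,close=3):
    c=g[v0:v1,u0:u1];m=((c>=lo)&(c<=hi)).astype(np.uint8)
    m=cv2.morphologyEx(m,cv2.MORPH_CLOSE,np.ones((close,close)))
    k,l,st,_=cv2.connectedComponentsWithStats(m);i=1+st[1:,4].argmax()
    v,u=np.nonzero(l==i);P=ray(im,np.c_[u+u0,v+v0],z)[:,:2]*1000
    print(n,st[i],cv2.minAreaRect(P.astype(np.float32)))
print(g[211,250:336:3],g[175:250:3,293]);print(g[270,150:222:2])
rect(250,335,175,250,200,255,.092,'rim hi')
rect(250,335,175,250,165,255,.092,'all')
rect(262,326,185,240,135,190,.100,'plate')
rect(150,222,205,300,0,70,.018,'tray')
o=np.hstack([cv2.resize(im['pixels'][175:250,255:330],(400,400),interpolation=2),cv2.resize(im['pixels'][215:280,360:425],(400,400),interpolation=2)])
cv2.imwrite('pics/crop1.png',o)
E
```

```text
tool y [ 0.3418  0.9398 -0.0017]
[115 118 119 151 196 201 124 155 155 156 158 159 160 161  49 163 167 107
 164 165 164 162 201 199 203 137 113 115 114] [111 113 111 113 200  63 165 165 163 145 160  87  86 160 156 159 156 161
  91 121 171  62  49  51  50]
[117 113 114 116 114 117 108  65 111 110 110 111 111 111 111 112 113 112
 112 114 112 113 113 113 114 114 114 115 115 116 115 116  63 115 113 112]
rim hi [ 64  22  13  33 207] ((608.0802612304688, -85.42245483398438), (21.225086212158203, 91.19320678710938), 78.72561645507812)
all [   7    6   72   60 1455] ((614.60009765625, -9.9189453125), (176.34974670410156, 136.5853271484375), 78.79854583740234)
plate [   0    0   64   55 2311] ((610.9713745117188, -8.1202392578125), (173.7456512451172, 146.46188354492188), 83.63841247558594)
tray [   6    5   62   85 1154] ((504.5751953125, 303.09027099609375), (231.10951232910156, 149.85116577148438), 11.121835708618164)
```

View pics/crop1.png

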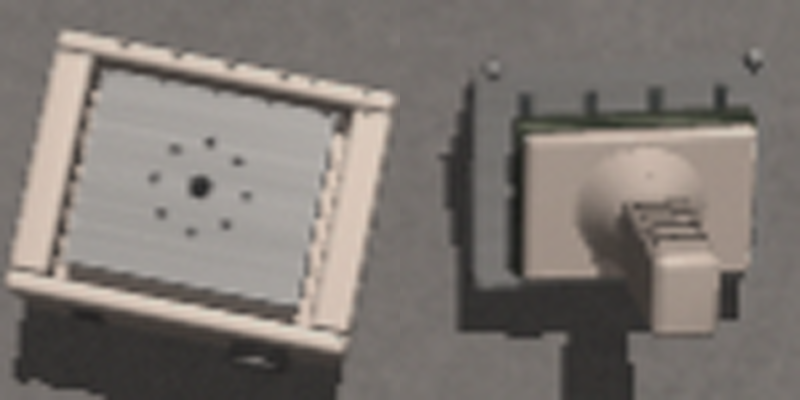

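Crop: the plate's centre hole is at pixel (292.5,210.1). The handle's end face is centred at about (406.5,262.6), and its upper edge gives a yaw of about 3.5°.

```bash
cat >> h.py <<'E'
def stand_axes(psi_deg,tilt=28):
    c,s=np.cos(np.radians(psi_deg)),np.sin(np.radians(psi_deg));t=np.radians(tilt)
    a=np.array([-np.sin(t)*c,-np.sin(t)*s,np.cos(t)]); y=np.array([-s,c,0])
    return a,y
E
python3 - <<'E'
from h import *
np.set_printoptions(precision=4,suppress=True)
im=load('top')
print('plate',ray(im,[292.5,210.06],.1))
E=ray(im,[406.5,262.6],.157)[0];a,y=stand_axes(3.5);G=E-.026*a
print('E',E,'grip',G,'pad',G-.098*a)
Rt=toolrot(-a,y); plan(G-a*.0187+a*.10,Rt)
E
```

```text
plate [[ 0.6127 -0.0107  0.1   ]]
E [ 0.4654 -0.3104  0.157 ] grip [ 0.4776 -0.3096  0.134 ] pad [ 0.5235 -0.3068  0.0475]
delta [  2.58 -71.75  51.98] dr [-0.401 -0.482  0.102] | deg 36.4
```

```bash
python3 -m creep '{"delta_pos":[[0,-36,26],[0,-36,26],[0,-36,26],[0,-36,26],[0,-36,26],[0,-36,26],[0,-36,26],[0,-36,26],[0,-36,26],[0,-36,26]],"dr":[[0,0,0],[0,0,0],[0,0,0],[0,0,0],[0,0,0],[0,0,0],[0,0,0],[0,0,0],[0,0,0],[0,0,0]]}' 1; python3 - <<'E'
from h import *
a,y=stand_axes(3.5);plan(np.array([.4776,-.3096,.134])+a*.0813,toolrot(-a,y))
E
```

```text
clock: 1.1
position: [0.3191, 0.1083, 0.2313]
ee_rot: [0.696, 0.125, 0.695, -0.127]
contact_force: [-0.6, 0.7, -0.1]
width: 0.0852
delta [  2.68 -35.11  26.01] dr [-0.411 -0.48   0.105] | deg 36.7
```

```bash
python3 -m creep '{"delta_pos":[[2.7,-35.1,26],[2.7,-35.1,26],[2.7,-35.1,26],[2.7,-35.1,26],[2.7,-35.1,26],[2.7,-35.1,26],[2.7,-35.1,26],[2.7,-35.1,26],[2.7,-35.1,26],[2.7,-35.1,26]],"dr":[[-0.41,-0.48,0.105],[-0.41,-0.48,0.105],[-0.41,-0.48,0.105],[-0.41,-0.48,0.105],[-0.41,-0.48,0.105],[-0.41,-0.48,0.105],[-0.41,-0.48,0.105],[-0.41,-0.48,0.105],[-0.41,-0.48,0.105],[-0.41,-0.48,0.105]]}'; python3 - <<'E'
from h import *
a,y=stand_axes(3.5);plan(np.array([.4776,-.3096,.134])+a*.0813,toolrot(-a,y))
im=grab('wrist');cv2.imwrite('pics/wrist1.png',im['pixels'])
E
```

```text
clock: 2.1
position: [0.4464, -0.2193, 0.2222]
ee_rot: [0.849, -0.013, 0.528, 0.018]
contact_force: [0.2, 1.0, 0.2]
width: 0.0854
delta [ 1.   -9.22 -1.73] dr [-0.013 -0.031  0.01 ] | deg 2.0
```

View pics/wrist1.png

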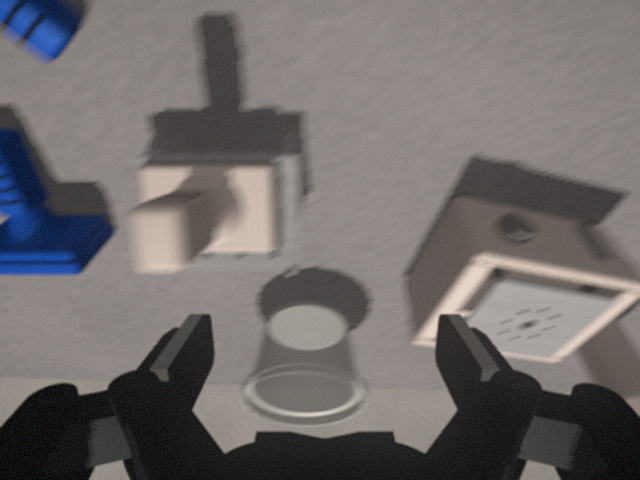

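The wrist view is blurred because the arm was still moving. The block is at left (205,215) and the dispenser at right. I'll finish the approach.

```bash
python3 -m creep '{"delta_pos":[[1,-9.2,-1.7],[1,-9.2,-1.7],[1,-9.2,-1.7],[1,-9.2,-1.7],[1,-9.2,-1.7],[1,-9.2,-1.7]],"dr":[[-0.013,-0.03,0.01],[-0.013,-0.03,0.01],[-0.013,-0.03,0.01],[-0.013,-0.03,0.01],[-0.013,-0.03,0.01],[-0.013,-0.03,0.01]]}'; python3 - <<'E'
from h import *
np.set_printoptions(precision=4,suppress=True)
a,y=stand_axes(3.5);plan(np.array([.4776,-.3096,.134])+a*.0813,toolrot(-a,y))
im=grab('wrist');cv2.imwrite('pics/wrist2.png',im['pixels'])
print((manip.get_state()['contact_force']))
E
```

```text
clock: 2.75
position: [0.4651, -0.2901, 0.2228]
ee_rot: [0.843, -0.008, 0.538, 0.005]
contact_force: [-0.3, 0.1, 0.5]
width: 0.0851
delta [ 0.47 -2.12 -3.08] dr [-0.035 -0.055  0.028] | deg 4.1
[-0.384   0.1143  0.2602]
```

View pics/wrist2.png

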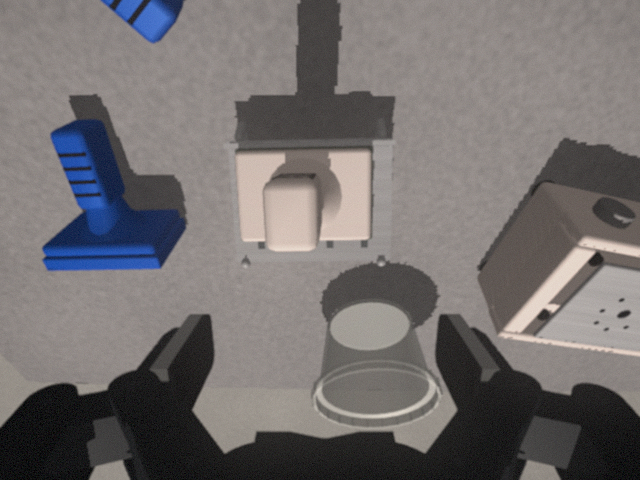

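The wrist view is sharp now. The handle's end face is at (292,213) and the holder spans (237,150) to (371,241). The bucket is ahead, clear of the path.

```bash
python3 - <<'E'
from h import *
np.set_printoptions(precision=4,suppress=True)
im=load('wrist');X=cloud(im)
def fit(P,n):
    c=np.median(P,0)
    for _ in range(5):
        P=P[np.abs((P-c)@np.linalg.svd(P-P.mean(0))[2][2])<.004];c=P.mean(0)
    nn=np.linalg.svd(P-c)[2][2];nn*=np.sign(nn[2]);print(n,len(P),c,'normal',nn,'tilt',np.degrees(np.arccos(nn[2])),'az',np.degrees(np.arctan2(-nn[1],-nn[0])));return nn
fit(X[198:246,268:317].reshape(-1,3),'end')
a1=X[152:170,242:262].reshape(-1,3);a2=X[215:238,325:365].reshape(-1,3);a3=X[155:170,345:365].reshape(-1,3);a4=X[210:238,244:258].reshape(-1,3)
fit(np.vstack([a1,a2,a3,a4]),'holder')
# end face by colour/depth mask
m=np.zeros(X.shape[:2],np.uint8);m[180:262,255:330]=1;
m&=(X[...,2]>.142).astype(np.uint8)
P=X[m>0];r=cv2.minAreaRect((P[:,:2]*1000).astype(np.float32));print(r,P[:,2].min(),P[:,2].max())
# edges of the bar by ray at bar end z: columns at rows
g=cv2.cvtColor(im['pixels'],cv2.COLOR_BGR2GRAY)
print(g[225,255:330:2]);print(g[180:262:2,292])
for uv,z in [((264.5,220),.157),((319.5,220),.157),((237,150),.07),((371,148),.07),((242,242),.09),((371,240),.09)]: print(uv,ray(im,uv,z),X[int(uv[1]),int(uv[0])])
p,r=tool();print(p,manip.get_state()['qd'])
E
```

```text
Traceback (most recent call last):
numpy.linalg.LinAlgError: SVD did not converge
```

```bash
cat >> h.py <<'E'
def fit(P,n):
    P=P.reshape(-1,3);P=P[~np.isnan(P[:,0])]
    if len(P)<10: print(n,'few',len(P));return
    c=np.median(P,0)
    for _ in range(5):
        nn=np.linalg.svd(P-P.mean(0),full_matrices=False)[2][2]
        P=P[np.abs((P-c)@nn)<.004];c=P.mean(0)
    nn=np.linalg.svd(P-c,full_matrices=False)[2][2];nn*=np.sign(nn[2]);print(n,len(P),c,'normal',nn,'tilt',np.degrees(np.arccos(nn[2])).round(2),'az',np.degrees(np.arctan2(-nn[1],-nn[0])).round(1));return nn
E
python3 - <<'E'
from h import *
np.set_printoptions(precision=4,suppress=True)
im=load('wrist');X=cloud(im)
print('valid',(im['depth']>0).mean())
fit(X[198:246,268:317],'end')
fit(np.vstack([q.reshape(-1,3) for q in (X[152:170,242:262],X[215:238,325:365],X[155:170,345:365],X[210:238,244:258])]),'holder')
g=cv2.cvtColor(im['pixels'],cv2.COLOR_BGR2GRAY)
print(g[225,255:330:2]);print(g[180:262:2,292])
for uv,z in [((264.5,220),.157),((319.5,220),.157),((292,193),.166),((292,250),.148),((237,150),.07),((371,148),.07),((242,242),.09),((371,240),.09)]: print(uv,ray(im,uv,z)[0],X[int(uv[1]),int(uv[0])])
p,r=tool();print(p,manip.get_state()['qd'])
E
```

```text
valid 0.9961295572916666
end 2340 [ 0.465  -0.3076  0.159 ] normal [-0.461   0.0096  0.8873] tilt 27.46 az -1.2
holder 1926 [ 0.5139 -0.3013  0.0746] normal [-0.4712 -0.0227  0.8817] tilt 28.15 az 2.8
[194 195 197 196 191 157 175 185 189 198 195 195 198 195 198 197 198 198
 196 196 194 197 198 197 198 195 192 181 172 166 147 112  92 155 205 201
 197 196]
[103 115 126 140 160 178 190 189 191 187 194 193 194 192 196 197 198 193
 195 196 196 198 198 199 200 194 196 198 200 202 196 197 203 208 219 208
 157 153 156 153 151]
(264.5, 220) [ 0.4658 -0.3226  0.157 ] [ 0.4681 -0.3235  0.1541]
(319.5, 220) [ 0.4651 -0.2929  0.157 ] [ 0.473  -0.2933  0.1469]
(292, 193) [ 0.4419 -0.3062  0.166 ] [ 0.4514 -0.3076  0.1519]
(292, 250) [ 0.4957 -0.3095  0.148 ] [ 0.4805 -0.3078  0.1646]
(237, 150) [ 0.4707 -0.3538  0.07  ] [ 0.4849 -0.3604  0.0434]
(371, 148) [ 0.4671 -0.2577  0.07  ] [ 0.4799 -0.2543  0.0453]
(242, 242) [ 0.5414 -0.3555  0.09  ] [ 0.5598 -0.3613  0.0691]
(371, 240) [ 0.5366 -0.2524  0.09  ] [ 0.555  -0.2488  0.0687]
[ 0.4652 -0.2904  0.223 ] [-0.0016 -0.0008 -0.0081 -0.0003 -0.004   0.0011]
```

```bash
python3 - <<'E'
from h import *
a,y=stand_axes(2.7);G=np.array([.4657,-.309,.158])-.026*a;print(G);plan(G+a*.0613,toolrot(-a,y))
E
```

```text
[ 0.47789271 -0.30842501  0.13504336]
delta [ 2.4  -1.88 -2.92] dr [-0.023 -0.055  0.022] | deg 3.6
```

```bash
python3 -m creep '{"delta_pos":[[2.4,-1.9,-2.9],[2.4,-1.9,-2.9],[2.4,-1.9,-2.9],[2.4,-1.9,-2.9],[2.4,-1.9,-2.9],[2.4,-1.9,-2.9]],"dr":[[-0.023,-0.055,0.022],[-0.023,-0.055,0.022],[-0.023,-0.055,0.022],[-0.023,-0.055,0.022],[-0.023,-0.055,0.022],[-0.023,-0.055,0.022]]}'; python3 - <<'E'
from h import *
a,y=stand_axes(2.7);G=np.array([.47789,-.3084,.135]);plan(G-a*.0187,toolrot(-a,y))
E
```

```text
clock: 3.4
position: [0.4737, -0.2951, 0.206]
ee_rot: [0.844, -0.006, 0.537, -0.001]
contact_force: [0.4, -0.7, -0.4]
width: 0.0854
delta [ 8.49 -1.2  -2.55] dr [-0.034 -0.051  0.029] | deg 3.9
```

```bash
python3 -m creep '{"delta_pos":[[0,0,0],[0,0,0],[0,0,0]],"dr":[[0,0,0],[0,0,0],[0,0,0]]}';python3 - <<'E'
from h import *
np.set_printoptions(precision=4,suppress=True)
s=manip.get_state();print(s['qpos'],s['qd'])
a,y=stand_axes(2.7);G=np.array([.47789,-.3084,.135]);plan(G-a*.0187,toolrot(-a,y))
p,r=tool();print(r.as_matrix())
E
```

```text
clock: 3.7
position: [0.4736, -0.295, 0.2055]
ee_rot: [0.844, -0.006, 0.537, -0.001]
contact_force: [0.1, -0.6, -0.4]
width: 0.0856
[-0.9019  0.1075  1.884   0.4278  0.9082 -2.7037] [ 0.001  -0.0001  0.0018  0.0008  0.0007 -0.0002]
delta [ 8.45 -1.21 -2.51] dr [-0.034 -0.052  0.029] | deg 3.9
[[ 0.4232 -0.004   0.906 ]
 [-0.0078  0.9999  0.0081]
 [-0.906  -0.0105  0.4231]]
```

Joint 6 has reached its -2.7 limit, so I'll retract and use the half-turned grasp.

```bash
python3 -m creep '{"delta_pos":[[-5,0,0],[-5,0,0],[-5,0,0],[-5,0,0],[-5,0,0],[-5,0,0],[-5,0,0],[-5,0,0],[-5,0,0],[-5,0,0]],"dr":[[0,0,0],[0,0,0],[1.5,0,0],[1.5,0,0],[1.5,0,0],[1.5,0,0],[1.5,0,0],[1.5,0,0],[1.5,0,0],[1.5,0,0]]}';python3 -m creep '{"delta_pos":[[0,0,0],[0,0,0],[0,0,0],[0,0,0],[0,0,0],[0,0,0],[0,0,0],[0,0,0],[0,0,0],[0,0,0]],"dr":[[1.5,0,0],[1.5,0,0],[1.5,0,0],[1.5,0,0],[1.5,0,0],[1.5,0,0],[1.5,0,0],[1.5,0,0],[1.5,0,0],[1.5,0,0]]}';python3 -m creep '{"delta_pos":[[0,0,0],[0,0,0],[0,0,0]],"dr":[[0,0,0],[0,0,0],[0,0,0]]}'; python3 - <<'E'
from h import *
np.set_printoptions(precision=4,suppress=True)
s=manip.get_state();print(s['qpos'],s['qd'])
a,y=stand_axes(2.7);G=np.array([.47789,-.3084,.135]);plan(G+a*.06,toolrot(-a,-y))
E
```

```text
clock: 4.7
position: [0.4525, -0.2945, 0.2506]
ee_rot: [0.698, 0.474, 0.442, -0.306]
contact_force: [-1.8, -0.1, -0.4]
width: 0.0855
clock: 5.7
position: [0.4525, -0.2944, 0.2505]
ee_rot: [0.187, 0.822, 0.115, -0.525]
contact_force: [-0.3, -0.3, 0.3]
width: 0.0852
clock: 6.0
position: [0.4525, -0.2945, 0.2507]
ee_rot: [0.191, 0.822, 0.117, -0.524]
contact_force: [0.2, -0.4, 0.8]
width: 0.0855
[-0.9413  0.045   1.833   0.4053  1.0271  0.0089] [-0.0009  0.0006  0.0001  0.0009  0.0016  0.0101]
delta [5.58 0.06 3.26] dr [ 0.41   0.058 -0.016] | deg 23.7
```

```bash
python3 -m creep '{"delta_pos":[[5.6,0.1,3.3],[5.6,0.1,3.3],[5.6,0.1,3.3],[5.6,0.1,3.3],[5.6,0.1,3.3],[5.6,0.1,3.3],[5.6,0.1,3.3]],"dr":[[0.41,0.058,-0.016],[0.41,0.058,-0.016],[0.41,0.058,-0.016],[0.41,0.058,-0.016],[0.41,0.058,-0.016],[0.41,0.058,-0.016],[0.41,0.058,-0.016]]}'; python3 - <<'E'
from h import *
np.set_printoptions(precision=4,suppress=True)
a,y=stand_axes(2.7);G=np.array([.47789,-.3084,.135]);plan(G-a*.0187,toolrot(-a,-y));print(manip.get_state()['qpos'])
im=grab('wrist');X=cloud(im);m=np.zeros(X.shape[:2],bool);m[100:330,150:500]=1
m&=(X[...,2]>.145)&(X[...,2]<.18)&(abs(X[...,0]-.466)<.04)&(abs(X[...,1]+.309)<.04);fit(X[m],'end')
E
```

```text
clock: 6.7
position: [0.45, -0.3103, 0.1885]
ee_rot: [0.013, 0.857, 0.02, -0.514]
contact_force: [0.4, 0.7, -0.2]
width: 0.0853
delta [ 7.9  -0.07  0.05] dr [-0.    -0.001 -0.002] | deg 0.1
[-1.0161  0.1182  1.9442  0.5502  0.9029  0.2   ]
end 3406 [ 0.4651 -0.309   0.1584] normal [-0.3928 -0.0224  0.9194] tilt 23.17 az 3.3
```

```bash
python3 -m creep '{"delta_pos":[[1.5,0,0],[3,0,0],[4.5,0,0],[6,0,0],[7,0,0],[7.5,0,0],[7.9,0,0],[7.9,0,0]],"dr":[[0,0,0],[0,0,0],[0,0,0],[0,0,0],[0,0,0],[0,0,0],[0,0,0],[0,0,0]]}'; python3 -m creep '{"delta_pos":[[0,0,0],[0,0,0],[0,0,0],[0,0,0],[0,0,0],[0,0,0],[0,0,0],[0,0,0],[0,0,0],[0,0,0]],"dr":[[0,0,0],[0,0,0],[0,0,0],[0,0,0],[0,0,0],[0,0,0],[0,0,0],[0,0,0],[0,0,0],[0,0,0]]}' -1 90;  python3 - <<'E'
from h import *
np.set_printoptions(precision=4,suppress=True)
a,y=stand_axes(2.7);G=np.array([.47789,-.3084,.135]);plan(G-a*.0187,toolrot(-a,-y));s=manip.get_state();print(s['contact_force'],s['moment'],s['width'])
E
```

```text
clock: 7.55
position: [0.4869, -0.3085, 0.118]
ee_rot: [0.011, 0.857, 0.02, -0.515]
contact_force: [-1.4, -0.3, -0.1]
width: 0.0852
clock: 8.55
position: [0.4867, -0.3085, 0.1185]
ee_rot: [0.011, 0.857, 0.019, -0.514]
contact_force: [-3.7, 1.7, 6.0]
width: 0.029
delta [-0.   -0.05 -0.  ] dr [-0.002 -0.001 -0.001] | deg 0.1
[-3.7179  1.6733  5.9867] [-0.0313  0.3211  0.0035] 0.02899872247409151
```

```bash
python3 -m creep '{"delta_pos":[[-0.4,0,0],[-1,0,0],[-2,0,0],[-4,0,0],[-6,0,0],[-8,0,0],[-10,0,0],[-10,0,0],[-10,0,0],[-10,0,0]],"dr":[[0,0,0],[0,0,0],[0,0,0],[0,0,0],[0,0,0],[0,0,0],[0,0,0],[0,0,0],[0,0,0],[0,0,0]]}'; python3 - <<'E'
from h import *
np.set_printoptions(precision=4,suppress=True)
s=manip.get_state();print(s['contact_force'],s['moment'],s['width'])
im=grab('side');cv2.imwrite('pics/side1.png',im['pixels'][200:440,250:490].repeat(2,0).repeat(2,1))
t=np.radians(-11.2);y=np.array([-np.sin(t),np.cos(t),0])
plan(np.array([.6127,-.0107,.1+.0793+.06]),toolrot([0,0,-1],-y));
plan(np.array([.45,-.25,.26]),toolrot([0,0,-1],-y))
E
```

```text
clock: 9.55
position: [0.4392, -0.3099, 0.205]
ee_rot: [0.011, 0.857, 0.02, -0.515]
contact_force: [0.1, -0.3, -4.3]
width: 0.0293
[ 0.0661 -0.3188 -4.2697] [-0.0374  0.5725  0.0327] 0.029264562589808814
delta [  5.78 -29.12 -18.07] dr [ 0.235 -0.485  0.061] | deg 31.1
delta [-4.22 -5.95 -3.75] dr [ 0.235 -0.485  0.061] | deg 31.1
```

View pics/side1.png

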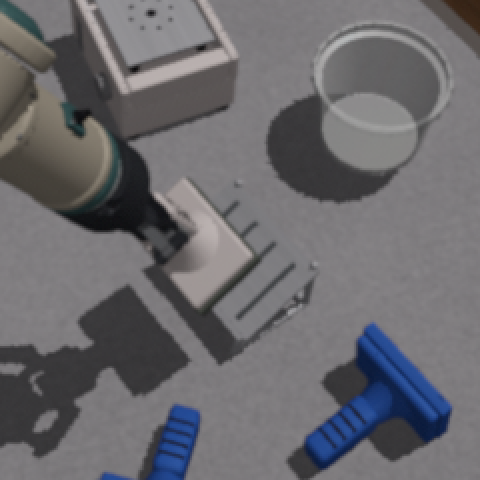

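The block is held square in the gripper at about (200,245) in the crop, clear of the stand.

```bash
python3 -m creep '{"delta_pos":[[-4.2,-2,-1.2],[-4.2,-4,-2.5],[-4.2,-6,-3.75],[-4.2,-6,-3.75],[-4.2,-6,-3.75],[-4.2,-6,-3.75],[-4.2,-6,-3.75],[-4.2,-6,-3.75],[-4.2,-6,-3.75]],"dr":[[0.05,-0.1,0.01],[0.1,-0.2,0.025],[0.14,-0.29,0.036],[0.18,-0.38,0.048],[0.235,-0.485,0.061],[0.235,-0.485,0.061],[0.235,-0.485,0.061],[0.235,-0.485,0.061],[0.235,-0.485,0.061]]}'; python3 - <<'E'
from h import *
t=np.radians(-11.2);y=np.array([-np.sin(t),np.cos(t),0])
plan(np.array([.6127,-.0107,.1+.0793+.06]),toolrot([0,0,-1],-y))
E
```

```text
clock: 10.5
position: [0.4492, -0.2502, 0.2608]
ee_rot: [-0.069, 0.704, -0.07, -0.703]
contact_force: [-0.5, 0.5, -4.4]
width: 0.0293
delta [  2.16 -26.68 -11.35] dr [-0.001 -0.002 -0.001] | deg 0.2
```

```bash
python3 -m creep '{"delta_pos":[[0.4,-4,-1.6],[0.8,-8,-3.3],[1.1,-12,-5.1],[1.4,-16,-6.8],[1.7,-20,-8.5],[2,-23.5,-10],[2.1,-25.7,-10.9],[2.2,-26.7,-11.35],[2.2,-26.7,-11.35],[2.2,-26.7,-11.35]],"dr":[[0,0,0],[0,0,0],[0,0,0],[0,0,0],[0,0,0],[0,0,0],[0,0,0],[0,0,0],[0,0,0],[0,0,0]]}'; python3 - <<'E'
from h import *
np.set_printoptions(precision=4,suppress=True)
t=np.radians(-11.2);y=np.array([-np.sin(t),np.cos(t),0])
plan(np.array([.6127,-.0107,.1+.0793+.06]),toolrot([0,0,-1],-y))
s=manip.get_state();print(s['contact_force'],s['moment'])
ims=[grab('top'),grab('side'),grab('wrist')]
cv2.imwrite('pics/three.png',np.hstack([cv2.resize(ims[0]['pixels'][160:260,240:340],(400,400)),cv2.resize(ims[1]['pixels'][100:280,250:430],(400,400))]))
X=cloud(ims[1]);np.set_printoptions(linewidth=200)
for r in range(130,260,5): print(r,(X[r,285:375:5,2]*1000).round().astype(int))
E
```

```text
clock: 11.5
position: [0.6128, -0.0118, 0.239]
ee_rot: [-0.068, 0.704, -0.07, -0.703]
contact_force: [0.2, -0.8, -3.7]
width: 0.0289
delta [-0.03 -0.1   0.03] dr [-0.001 -0.002 -0.003] | deg 0.2
[ 0.1945 -0.7955 -3.7239] [-0.051   0.0134 -0.0242]
130 [ -4  41  42  33  -4  -1 322 342 354 356 352 128  -3  -4  -2  -3   3  -7]
135 [ -2  18  29  18  -2  -5 309 334 339 347 344 120  -4   2  -3   6   0   3]
140 [  1   2   2   3   2   0 285 321 326 323 342 103   1   1  -4  -1   0   0]
145 [  1  -5   0  -7   1   0 282 308 308 337 338 338   2  -4  -4  -3  -3  -3]
150 [                  -9                   -1                   -3                   -1                   -3                   -2                  281                  286                  295
                  331                  327                  321                    1                   -2                    1 -9223372036854775808                   -2                    0]
155 [ -2   3  -5   5  -5  -3 265 279 287 308 293  52  -5  -3  -1   4   1  -2]
160 [ -3  -5   2  -5  -2   5 251 264 267 265  47  40  -5   0  -1   0   1  -6]

[... 1672 characters left out ...]
91 87 90 90 -3]
235 [ 2  2  9 55 93 61 77 58 91 92 91 90 91 86 81 78 73  1]
240 [ 5 -5  0 68 80 91 93 91 90 92 90 84 77 69 62 59 48 -2]
245 [                  -3                   -2                   -1                   62                   59                   90                   89                   82                   83
                   75                   69                   64                   60                   50                   43                   44                   33 -9223372036854775808]
250 [ 1 -3  0 40 39 79 73 69 59 56 53 44 37 27 29 24 16 -3]
255 [ 0 -2 -3 -1 20 60 56 45 43 36 34 23 22 16  2  1 -1 -3]<stdin>:9: RuntimeWarning: invalid value encountered in cast
```

View pics/three.png

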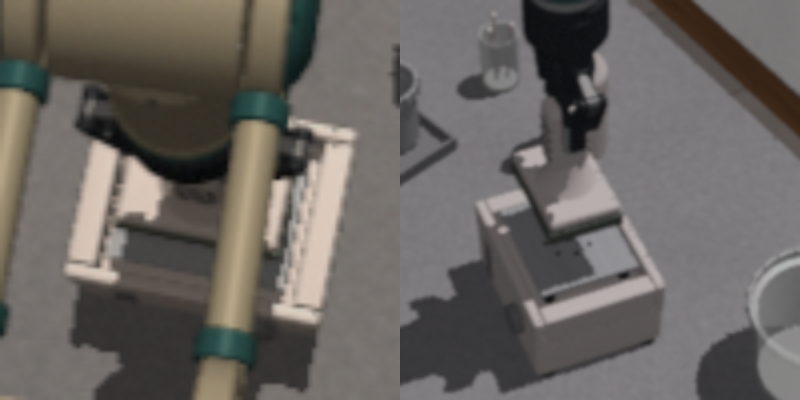

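The pad hangs level over the plate in the side crop. The rim corners there are at left (78,203), front (140,318) and right (262,287).

```bash
python3 - <<'E'
from h import *
np.set_printoptions(precision=4,suppress=True)
s=load('side')
C=ray(s,[(285.1,191.4),(313,243),(367.9,229.2)],.092);print(C,'centre',(C[0]+C[2])/2)
p,r=tool();A=r.as_matrix();print(p)
for n in('side','wrist'):
    X=cloud(load(n));L=(X-p)@A  # tool coords
    m=(X[...,2]>.176)&(X[...,2]<.196)&(np.hypot(L[...,1],L[...,2])>.034)&(abs(L[...,1])<.06)&(abs(L[...,2])<.042)
    nn=fit(X[m],n)
    if nn is not None:
        print('normal in tool',A.T@nn); q=L[m];print('y range',np.percentile(q[:,1],[1,99]),'z range',np.percentile(q[:,2],[1,99]))
E
```

```text
[[ 0.565   0.0839  0.092 ]
 [ 0.5376 -0.0809  0.092 ]
 [ 0.6591 -0.1144  0.092 ]] centre [ 0.612  -0.0153  0.092 ]
[ 0.613  -0.0118  0.2392]
side 501 [ 0.5986 -0.0302  0.1858] normal [-0.0196 -0.0084  0.9998] tilt 1.22 az 23.1
normal in tool [-0.9998  0.0139  0.0153]
y range [-0.0488  0.056 ] z range [-0.0322  0.0384]
wrist 9418 [ 0.6209 -0.0128  0.1874] normal [ 0.0102 -0.0025  0.9999] tilt 0.6 az 166.3
normal in tool [-0.9999  0.0024 -0.0127]
y range [-0.0523  0.0517] z range [-0.0341  0.0335]
```

```bash
python3 -m creep '{"delta_pos":[[1.5,0,0],[3,0,0],[4.5,0,0],[5.2,0,0],[5.5,0,0],[5.5,0,0],[5.5,0,0]],"dr":[[0,0,0],[0,0,0],[0,0,0],[0,0,0],[0,0,0],[0,0,0],[0,0,0]]}'; python3 -m creep '{"delta_pos":[[0.2,0,0],[0.4,0,0],[0.6,0,0],[0.8,0,0],[0.8,0,0]],"dr":[[0,0,0],[0,0,0],[0,0,0],[0,0,0],[0,0,0]]}'; python3 - <<'E'
from h import *
s=manip.get_state();print(s['contact_force'],s['moment'])
E
```

```text
clock: 12.35
position: [0.6143, -0.0107, 0.1847]
ee_rot: [-0.069, 0.705, -0.07, -0.702]
contact_force: [-0.3, -0.2, -2.3]
width: 0.029
clock: 12.85
position: [0.6139, -0.0104, 0.1761]
ee_rot: [-0.068, 0.705, -0.07, -0.703]
contact_force: [0.1, 0.9, 0.2]
width: 0.0286
[0.06681452 0.87375094 0.17416197] [-0.00115367  0.16545852  0.00610425]
```

```bash
for i in 1; do python3 -m creep '{"delta_pos":[[0.15,0,0],[0.3,0,0],[0.45,0,0],[0.6,0,0],[0.6,0,0]],"dr":[[0,0,0],[0,0,0],[0,0,0],[0,0,0],[0,0,0]]}';done;  python3 - <<'E'
from h import *
s=manip.get_state();print(s['contact_force'],s['moment'])
E
```

```text
clock: 13.35
position: [0.6139, -0.0105, 0.17]
ee_rot: [-0.069, 0.705, -0.07, -0.703]
contact_force: [-0.9, 0.0, 1.5]
width: 0.0294
[-0.91903294  0.01149685  1.52298215] [ 0.13328139  0.16235619 -0.03058352]
```

```bash
python3 -m creep '{"delta_pos":[[0.1,0,0],[0.1,0,0]],"dr":[[0,0,0],[0,0,0]]}';  python3 - <<'E'
from h import *
s=manip.get_state();print(s['contact_force'],s['moment'])
E
```

```text
clock: 13.55
position: [0.6139, -0.0105, 0.169]
ee_rot: [-0.069, 0.705, -0.07, -0.703]
contact_force: [-1.0, 0.6, 2.2]
width: 0.0294
[-1.04675102  0.58341515  2.1515035 ] [ 0.13371736  0.22540609 -0.00965133]
```

```bash
python3 -m creep '{"delta_pos":[[0.1,0,0],[0.1,0,0]],"dr":[[0,0,0],[0,0,0]]}'
```

```text
clock: 13.75
position: [0.6139, -0.0105, 0.1679]
ee_rot: [-0.069, 0.705, -0.07, -0.703]
contact_force: [-0.4, -0.6, 2.6]
width: 0.0291
```

```bash
python3 -m creep '{"delta_pos":[[0.05,0,0],[0.05,0,0]],"dr":[[0,0,0],[0,0,0]]}'
```

```text
clock: 13.95
position: [0.6139, -0.0105, 0.1675]
ee_rot: [-0.069, 0.705, -0.07, -0.703]
contact_force: [-1.0, -0.1, 3.5]
width: 0.029
```

```bash
python3 -m creep '{"delta_pos":[[0.05,0,0],[0.05,0,0]],"dr":[[0,0,0],[0,0,0]]}'
```

```text
clock: 14.15
position: [0.6139, -0.0104, 0.167]
ee_rot: [-0.069, 0.705, -0.07, -0.703]
contact_force: [-0.8, 0.2, 2.9]
width: 0.0289
```

```bash
python3 -m creep '{"delta_pos":[[0.05,0,0],[0.05,0,0]],"dr":[[0,0,0],[0,0,0]]}'
```

```text
clock: 14.35
position: [0.6139, -0.0105, 0.1664]
ee_rot: [-0.069, 0.705, -0.07, -0.703]
contact_force: [0.1, -0.3, 3.5]
width: 0.029
```

```bash
python3 -m creep '{"delta_pos":[[0.05,0,0],[0.05,0,0]],"dr":[[0,0,0],[0,0,0]]}'
```

```text
clock: 14.55
position: [0.6139, -0.0105, 0.1659]
ee_rot: [-0.069, 0.705, -0.07, -0.703]
contact_force: [0.0, 0.5, 3.6]
width: 0.0291
```

```bash
python3 -m creep '{"delta_pos":[[0.05,0,0],[0.05,0,0]],"dr":[[0,0,0],[0,0,0]]}'
```

```text
clock: 14.75
position: [0.6139, -0.0105, 0.1654]
ee_rot: [-0.069, 0.705, -0.07, -0.703]
contact_force: [-0.1, 0.9, 2.8]
width: 0.0293
```

```bash
python3 -m creep '{"delta_pos":[[0.05,0,0],[0.05,0,0]],"dr":[[0,0,0],[0,0,0]]}'
```

```text
clock: 14.95
position: [0.6139, -0.0105, 0.1649]
ee_rot: [-0.068, 0.705, -0.07, -0.703]
contact_force: [-0.8, 0.9, 5.0]
width: 0.0291
```

```bash
python3 -m creep '{"delta_pos":[[0.05,0,0],[0.05,0,0]],"dr":[[0,0,0],[0,0,0]]}'
```

```text
clock: 15.15
position: [0.6139, -0.0105, 0.1644]
ee_rot: [-0.069, 0.705, -0.07, -0.703]
contact_force: [-0.6, 1.3, 4.5]
width: 0.0289
```

```bash
python3 -m creep '{"delta_pos":[[0.05,0,0],[0.05,0,0]],"dr":[[0,0,0],[0,0,0]]}'
```

```text
clock: 15.35
position: [0.6139, -0.0105, 0.1639]
ee_rot: [-0.069, 0.705, -0.07, -0.703]
contact_force: [-1.0, 0.6, 4.8]
width: 0.0294
```

```bash
python3 -m creep '{"delta_pos":[[0.05,0,0],[0.05,0,0]],"dr":[[0,0,0],[0,0,0]]}'
```

```text
clock: 15.55
position: [0.6139, -0.0105, 0.1634]
ee_rot: [-0.069, 0.705, -0.07, -0.703]
contact_force: [-0.2, 0.8, 5.1]
width: 0.0289
```

```bash
python3 -m creep '{"delta_pos":[[0.05,0,0],[0.05,0,0]],"dr":[[0,0,0],[0,0,0]]}'
```

```text
clock: 15.75
position: [0.6139, -0.0105, 0.1633]
ee_rot: [-0.068, 0.705, -0.07, -0.703]
contact_force: [-0.2, 1.3, 6.1]
width: 0.0292
```

```bash
python3 -m creep '{"delta_pos":[[0.05,0,0],[0.05,0,0]],"dr":[[0,0,0],[0,0,0]]}'; python3 -c "
from h import *
s=manip.get_state();print(s['contact_force'],s['moment'],s['position'])"
```

```text
clock: 15.95
position: [0.614, -0.0104, 0.1632]
ee_rot: [-0.068, 0.705, -0.07, -0.703]
contact_force: [-0.4, 1.7, 6.9]
width: 0.029
[-0.36075106  1.70032684  6.86806013] [ 0.17645656  0.33262022 -0.02539988] [ 0.61401784 -0.01043701  0.16323283]
```

```bash
python3 - <<'E'
from h import *
np.set_printoptions(precision=4,suppress=True)
for n in('side','wrist'):
    grab(n);p,r=tool();A=r.as_matrix();X=cloud(load(n));L=(X-p)@A;H=.1793-.026-.0
    z0=p[2]-.0793+.026
    m=(abs(X[...,2]-z0)<.01)&(np.hypot(L[...,1],L[...,2])>.034)&(abs(L[...,1])<.053)&(abs(L[...,2])<.036)
    fit(X[m],n+' holder')
    zp=p[2]-.0793
    m=(abs(X[...,2]-zp)<.012)&(abs(L[...,1])<.061)&(abs(L[...,2])<.051)&((abs(L[...,1])>.058)|(abs(L[...,2])>.042))
    fit(X[m],n+' plate');print(z0,zp)
s=load('side')['pixels'][140:260,270:390];w=load('wrist')['pixels']
cv2.imwrite('pics/press.png',np.hstack([cv2.resize(s,(480,480)),cv2.resize(w,(320,240)).repeat(1,0) if 0 else cv2.copyMakeBorder(cv2.resize(w,(320,240)),0,240,0,0,0)]))
s=manip.get_state();print(s['contact_force'],s['moment'],s['position'])
E
```

```text
side holder 384 [ 0.6009 -0.028   0.1104] normal [0.0049 0.0019 1.    ] tilt 0.3 az -159.2
side plate 321 [ 0.6076 -0.02    0.0846] normal [-0.0033 -0.0069  1.    ] tilt 0.44 az 64.7
0.10993779207511618 0.08393779207511619
wrist holder 9377 [ 0.6222 -0.0113  0.1115] normal [ 0.0134 -0.0036  0.9999] tilt 0.79 az 165.1
wrist plate 4387 [ 0.6495 -0.0192  0.0857] normal [ 0.0051 -0.0019  1.    ] tilt 0.31 az 159.9
0.10993457554685727 0.08393457554685728
[-0.6689  2.1636  9.0954] [ 0.257   0.3516 -0.0551] [ 0.614  -0.0105  0.1632]
```

View pics/press.png

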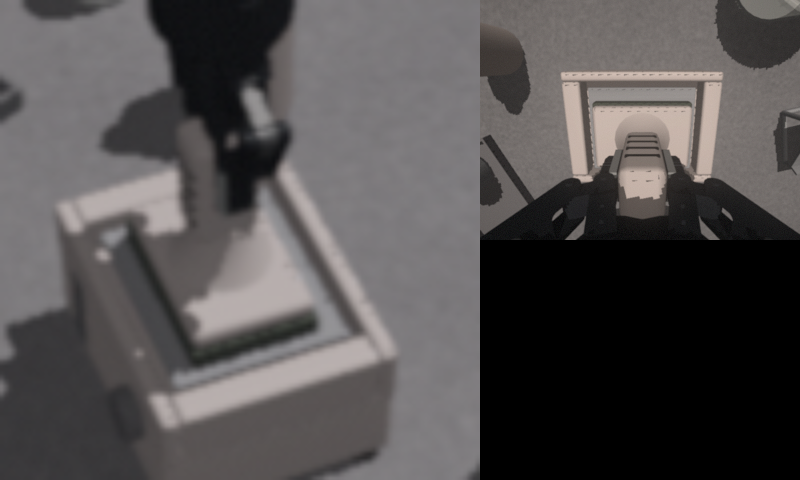

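The plate and block are level to within 1° in both views, and the pad is centred in the well. The advance has stalled at 16 mm while the force climbs, so this is the stop. I'll press on gently to about 20 N.

```bash
python3 -m creep '{"delta_pos":[[0.05,0,0],[0.05,0,0],[0.05,0,0],[0.05,0,0]],"dr":[[0,0,0],[0,0,0],[0,0,0],[0,0,0]]}'
```

```text
clock: 16.45
position: [0.614, -0.0105, 0.1632]
ee_rot: [-0.068, 0.705, -0.07, -0.703]
contact_force: [-2.3, 1.3, 10.6]
width: 0.0288
```

```bash
python3 -m creep '{"delta_pos":[[0.05,0,0],[0.05,0,0],[0.05,0,0]],"dr":[[0,0,0],[0,0,0],[0,0,0]]}'; python3 -c "
from h import *
s=manip.get_state();print(s['contact_force'],s['moment'],s['position'])"
```

```text
clock: 16.75
position: [0.614, -0.0105, 0.1632]
ee_rot: [-0.068, 0.705, -0.07, -0.702]
contact_force: [-3.4, 1.7, 12.9]
width: 0.0293
[-3.44361927  1.70547208 12.89717945] [ 0.22875648  0.63442464 -0.03743581] [ 0.61403846 -0.01046545  0.16320055]
```

```bash
python3 -m creep '{"delta_pos":[[0.05,0,0],[0.1,0,0],[0.1,0,0],[0.1,0,0]],"dr":[[0,0,0],[0,0,0],[0,0,0],[0,0,0]]}'; python3 -c "
from h import *
s=manip.get_state();print(s['contact_force'],s['moment'],s['position'])"
```

```text
clock: 17.15
position: [0.6141, -0.0104, 0.1632]
ee_rot: [-0.068, 0.705, -0.07, -0.702]
contact_force: [-3.0, 2.5, 15.9]
width: 0.0287
[-2.9760921   2.52308034 15.85297476] [ 0.22457977  0.81784708 -0.03482528] [ 0.61411957 -0.01044002  0.16320444]
```

Reading 15.9 N plus the block's roughly 4 N weight gives about 20 N on the plate. I'll hold it there for over a second.

```bash
python3 -m creep '{"delta_pos":[[0,0,0],[0,0,0],[0,0,0],[0,0,0],[0,0,0],[0,0,0],[0,0,0]],"dr":[[0,0,0],[0,0,0],[0,0,0],[0,0,0],[0,0,0],[0,0,0],[0,0,0]]}'
```

```text
clock: 17.85
position: [0.6141, -0.0105, 0.1632]
ee_rot: [-0.068, 0.705, -0.07, -0.702]
contact_force: [-3.2, 2.3, 16.6]
width: 0.0293
```

```bash
python3 -m creep '{"delta_pos":[[0,0,0],[0,0,0],[0,0,0],[0,0,0],[0,0,0],[0,0,0],[0,0,0],[0,0,0]],"dr":[[0,0,0],[0,0,0],[0,0,0],[0,0,0],[0,0,0],[0,0,0],[0,0,0],[0,0,0]]}'; python3 - <<'E'
from h import *
np.set_printoptions(precision=4,suppress=True)
for n in('side','wrist'):
    grab(n);p,r=tool();A=r.as_matrix();X=cloud(load(n));L=(X-p)@A
    z0=p[2]-.0793+.026
    m=(abs(X[...,2]-z0)<.01)&(np.hypot(L[...,1],L[...,2])>.034)&(abs(L[...,1])<.053)&(abs(L[...,2])<.036)
    fit(X[m],n+' holder')
    zp=p[2]-.0793
    m=(abs(X[...,2]-zp)<.012)&(abs(L[...,1])<.061)&(abs(L[...,2])<.051)&((abs(L[...,1])>.058)|(abs(L[...,2])>.042))
    fit(X[m],n+' plate')
s=manip.get_state();print(s['contact_force'],s['moment'],s['position'])
E
```

```text
clock: 18.65
position: [0.6141, -0.0105, 0.1632]
ee_rot: [-0.068, 0.705, -0.07, -0.702]
contact_force: [-3.4, 1.9, 15.6]
width: 0.0288
side holder 364 [ 0.6023 -0.0293  0.1104] normal [-0.0016 -0.0037  1.    ] tilt 0.23 az 67.0
side plate 316 [ 0.6096 -0.0196  0.0847] normal [-0.0013 -0.0035  1.    ] tilt 0.21 az 69.9
wrist holder 9322 [ 0.6222 -0.0114  0.1114] normal [ 0.0131 -0.0033  0.9999] tilt 0.77 az 165.6
wrist plate 4187 [ 0.6489 -0.0189  0.0858] normal [ 0.0023 -0.0016  1.    ] tilt 0.16 az 145.4
[-2.8985  2.8789 16.4228] [ 0.2526  0.7777 -0.0158] [ 0.6141 -0.0104  0.1632]
```

Held for about 1.5 s at 20 N and level. Next I'll lift straight off and locate the tray.

```bash
python3 -m creep '{"delta_pos":[[-0.5,0,0],[-1,0,0],[-2,0,0],[-3,0,0],[-5,0,0],[-7,0,0],[-9,0,0],[-10,0,0],[-10,0,0],[-10,0,0]],"dr":[[0,0,0],[0,0,0],[0,0,0],[0,0,0],[0,0,0],[0,0,0],[0,0,0],[0,0,0],[0,0,0],[0,0,0]]}'; python3 - <<'E'
from h import *
np.set_printoptions(precision=4,suppress=True)
im=cv2.imread('pics/top0.png');sd=cv2.imread('pics/side0.png')
cv2.imwrite('pics/tray.png',np.hstack([cv2.resize(im[200:300,140:240],(400,400),interpolation=2),cv2.resize(sd[120:220,170:290][:, :],(400,333),interpolation=2) if 0 else cv2.resize(sd[110:220,170:280],(400,400),interpolation=2)]))
s=manip.get_state();print(s['contact_force'],s['width'])
E
```

```text
clock: 19.75
position: [0.613, -0.0104, 0.2593]
ee_rot: [0.068, -0.704, 0.07, 0.704]
contact_force: [-1.3, 0.0, -4.6]
width: 0.029
[-1.2537  0.0289 -4.5532] 0.02904506670288948
```

View pics/tray.png

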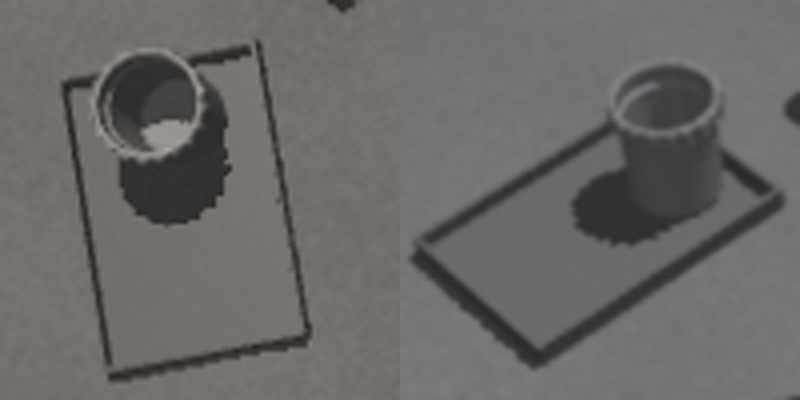

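The tray's corners in the top crop are (62,82), (260,42), (308,332) and (108,372). In the side crop they are (12,248), (137,352) and (383,195).

```bash
python3 - <<'E'
from h import *
np.set_printoptions(precision=4,suppress=True)
t=load('top');s=load('side')
A=ray(t,[(155.5,220.5),(205,210.5),(217,283),(167,293)],.018);print(A,A.mean(0))
print([np.linalg.norm(A[i]-A[i-1]).round(4) for i in range(4)])
ang=lambda v:np.degrees(np.arctan2(v[1],v[0]));print(ang(A[0]-A[3]),ang(A[1]-A[2]),ang(A[0]-A[1])-90,ang(A[3]-A[2])-90)
B=ray(s,[(173.3,178.2),(207.7,206.8),(275.3,163.6)],.018);print(B,(B[0]+B[2])/2,np.linalg.norm(B[0]-B[1]),np.linalg.norm(B[2]-B[1]),ang(B[0]-B[1]),ang(B[2]-B[1]))
E
```

```text
[[0.5955 0.396  0.018 ]
 [0.6251 0.2501 0.018 ]
 [0.4133 0.2098 0.018 ]
 [0.384  0.3546 0.018 ]] [0.5045 0.3026 0.018 ]
[np.float64(0.2155), np.float64(0.1488), np.float64(0.2156), np.float64(0.1477)]
11.07820582052279 10.782566313727832 11.494924841532438 11.453415904400373
[[0.381  0.3452 0.018 ]
 [0.4122 0.2068 0.018 ]
 [0.6258 0.2455 0.018 ]] [0.5034 0.2954 0.018 ] 0.14188517056214398 0.21713031327496313 102.66247665451522 10.278163566125052
```

```bash
python3 - <<'E'
from h import *
t=np.radians(11.1);y=np.array([-np.sin(t),np.cos(t),0])
plan(np.array([.4505,.2900,.259]),toolrot([0,0,-1],-y));print(manip.get_state()['qpos'].round(2))
E
```

```text
delta [-1.000e-02 -2.630e+01  2.178e+01] dr [-0.389  0.    -0.002] | deg 22.3
[-0.13  0.32  1.37 -0.    1.45  1.64]
```

```bash
python3 -m creep '{"delta_pos":[[0,-3.5,2.9],[0,-7,5.8],[0,-10.5,8.7],[0,-14,11.6],[0,-17.5,14.5],[0,-21,17.4],[0,-24,19.9],[0,-26.3,21.8],[0,-26.3,21.8],[0,-26.3,21.8]],"dr":[[-0.05,0,0],[-0.1,0,0],[-0.15,0,0],[-0.2,0,0],[-0.25,0,0],[-0.3,0,0],[-0.35,0,0],[-0.389,0,0],[-0.389,0,0],[-0.389,0,0]]}'; python3 - <<'E'
from h import *
np.set_printoptions(precision=4,suppress=True)
t=np.radians(11.1);y=np.array([-np.sin(t),np.cos(t),0])
plan(np.array([.4505,.2900,.259]),toolrot([0,0,-1],-y))
w=grab('wrist');cv2.imwrite('pics/wrist3.png',w['pixels'])
E
```

```text
clock: 20.75
position: [0.45, 0.29, 0.2583]
ee_rot: [-0.07, -0.704, -0.068, 0.704]
contact_force: [0.8, -0.8, -4.0]
width: 0.0289
delta [-0.07  0.01 -0.05] dr [ 0.001  0.001 -0.004] | deg 0.2
```

View pics/wrist3.png

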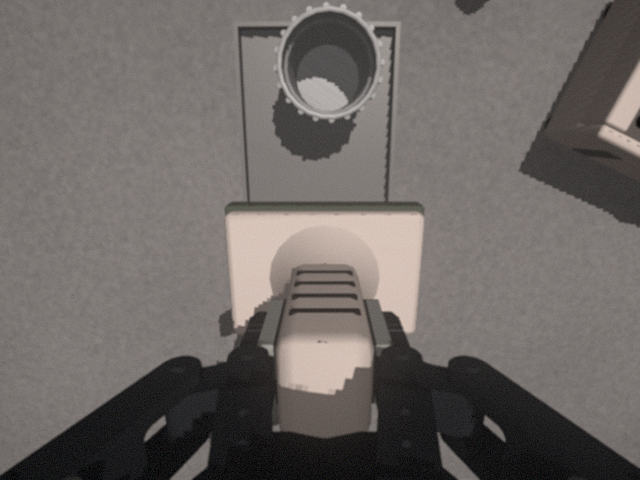

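The block hangs squarely over the tray's near end. The tray's outer edges are at (238,25) and (400,25) at the far end, with the walls at (247,200) and (389,200). The cup is clear ahead.

```bash
python3 - <<'E'
from h import *
np.set_printoptions(precision=4,suppress=True)
w=load('wrist');p,r=tool()
P=ray(w,[(237,24),(401,24),(245,200),(390,200)],.018);print(P,((P-p)@r.as_matrix()))
E
```

```text
[[0.5976 0.3984 0.018 ]
 [0.6263 0.2544 0.018 ]
 [0.4411 0.3691 0.018 ]
 [0.4695 0.2257 0.018 ]] [[ 0.2402 -0.0794 -0.1654]
 [ 0.2407  0.0674 -0.1658]
 [ 0.2402 -0.0808 -0.0061]
 [ 0.2408  0.0653 -0.0064]]
```

```bash
python3 -m creep '{"delta_pos":[[2,-0.2,0],[5,-0.4,0],[8,-0.4,0],[11,-0.4,0],[13.5,-0.4,0],[15.2,-0.4,0],[16.2,-0.4,0],[16.8,-0.4,0],[16.8,-0.4,0],[16.8,-0.4,0]],"dr":[[0,0,0],[0,0,0],[0,0,0],[0,0,0],[0,0,0],[0,0,0],[0,0,0],[0,0,0],[0,0,0],[0,0,0]]}'; python3 -m creep '{"delta_pos":[[0.1,0,0],[0.2,0,0],[0.3,0,0],[0.4,0,0],[0.4,0,0]],"dr":[[0,0,0],[0,0,0],[0,0,0],[0,0,0],[0,0,0]]}'
```

```text
clock: 21.8
position: [0.4513, 0.2937, 0.0923]
ee_rot: [0.069, 0.705, 0.068, -0.703]
contact_force: [0.1, -0.1, -2.9]
width: 0.0291
clock: 22.3
position: [0.4503, 0.2936, 0.0875]
ee_rot: [0.069, 0.704, 0.068, -0.703]
contact_force: [0.4, -0.4, -4.3]
width: 0.0291
```

```bash
python3 -m creep '{"delta_pos":[[0.1,0,0],[0.2,0,0],[0.3,0,0],[0.3,0,0]],"dr":[[0,0,0],[0,0,0],[0,0,0],[0,0,0]]}'
```

```text
clock: 22.7
position: [0.4503, 0.2936, 0.0844]
ee_rot: [0.069, 0.704, 0.068, -0.703]
contact_force: [0.3, 0.2, -2.8]
width: 0.0292
```

```bash
python3 -m creep '{"delta_pos":[[0.05,0,0],[0.05,0,0],[0.05,0,0]],"dr":[[0,0,0],[0,0,0],[0,0,0]]}'
```

```text
clock: 23.0
position: [0.4505, 0.2936, 0.0841]
ee_rot: [0.069, 0.704, 0.068, -0.703]
contact_force: [-1.2, 1.1, -3.4]
width: 0.0288
```

```bash
python3 -m creep '{"delta_pos":[[0.05,0,0],[0.05,0,0],[0.05,0,0]],"dr":[[0,0,0],[0,0,0],[0,0,0]]}'
```

```text
clock: 23.3
position: [0.4504, 0.2936, 0.0835]
ee_rot: [0.069, 0.704, 0.068, -0.703]
contact_force: [0.1, -0.7, -3.7]
width: 0.0289
```

```bash
python3 -m creep '{"delta_pos":[[0.05,0,0],[0.05,0,0],[0.05,0,0]],"dr":[[0,0,0],[0,0,0],[0,0,0]]}'
```

```text
clock: 23.6
position: [0.4505, 0.2936, 0.083]
ee_rot: [0.069, 0.704, 0.068, -0.703]
contact_force: [-0.4, 0.1, -3.7]
width: 0.029
```

```bash
python3 -m creep '{"delta_pos":[[0.05,0,0],[0.05,0,0],[0.05,0,0]],"dr":[[0,0,0],[0,0,0],[0,0,0]]}'
```

```text
clock: 23.9
position: [0.4505, 0.2937, 0.0826]
ee_rot: [0.069, 0.704, 0.068, -0.703]
contact_force: [-0.1, 0.1, -3.3]
width: 0.029
```

```bash
python3 -m creep '{"delta_pos":[[0.05,0,0],[0.05,0,0],[0.05,0,0]],"dr":[[0,0,0],[0,0,0],[0,0,0]]}'
```

```text
clock: 24.2
position: [0.4505, 0.2936, 0.0821]
ee_rot: [0.069, 0.704, 0.068, -0.703]
contact_force: [0.0, 0.8, -2.9]
width: 0.0291
```

```bash
python3 -m creep '{"delta_pos":[[0.05,0,0],[0.05,0,0],[0.05,0,0]],"dr":[[0,0,0],[0,0,0],[0,0,0]]}'
```

```text
clock: 24.5
position: [0.4504, 0.2936, 0.0815]
ee_rot: [0.069, 0.704, 0.068, -0.703]
contact_force: [0.8, 0.3, -3.4]
width: 0.0292
```

```bash
python3 -m creep '{"delta_pos":[[0.05,0,0],[0.05,0,0],[0.05,0,0]],"dr":[[0,0,0],[0,0,0],[0,0,0]]}'
```

```text
clock: 24.8
position: [0.4506, 0.2937, 0.0812]
ee_rot: [0.069, 0.704, 0.068, -0.703]
contact_force: [-0.2, -0.2, -3.0]
width: 0.0291
```

```bash
python3 -m creep '{"delta_pos":[[0.05,0,0],[0.05,0,0],[0.05,0,0]],"dr":[[0,0,0],[0,0,0],[0,0,0]]}'
```

```text
clock: 25.1
position: [0.4507, 0.2937, 0.0812]
ee_rot: [0.069, 0.705, 0.068, -0.703]
contact_force: [-2.1, -1.0, 3.8]
width: 0.0292
```

```bash
python3 -m creep '{"delta_pos":[[0.05,0,0],[0.05,0,0],[0.05,0,0]],"dr":[[0,0,0],[0,0,0],[0,0,0]]}'
```

```text
clock: 25.4
position: [0.4507, 0.2937, 0.0812]
ee_rot: [0.069, 0.705, 0.068, -0.703]
contact_force: [-2.1, -0.5, 8.3]
width: 0.0293
```

The pad touched down at TCP z = 0.081. I'll ease off and release.

```bash
python3 -m creep '{"delta_pos":[[-0.1,0,0],[-0.1,0,0],[-0.1,0,0]],"dr":[[0,0,0],[0,0,0],[0,0,0]]}'; python3 -m creep '{"delta_pos":[[0,0,0],[0,0,0],[0,0,0],[0,0,0],[0,0,0],[0,0,0],[0,0,0],[0,0,0]],"dr":[[0,0,0],[0,0,0],[0,0,0],[0,0,0],[0,0,0],[0,0,0],[0,0,0],[0,0,0]]}' 1; python3 -m creep '{"delta_pos":[[-0.5,0,0],[-1.5,0,0],[-3,0,0],[-5,0,0],[-7,0,0],[-10,0,0],[-13,0,0],[-16,0,0],[-16,0,0],[-16,0,0]],"dr":[[0,0,0],[0,0,0],[0,0,0],[0,0,0],[0,0,0],[0,0,0],[0,0,0],[0,0,0],[0,0,0],[0,0,0]]}'; python3 - <<'E'
from h import *
np.set_printoptions(precision=4,suppress=True)
w=grab('wrist');s=grab('side');cv2.imwrite('pics/fin.png',np.hstack([cv2.resize(w['pixels'],(480,360)),cv2.resize(s['pixels'][110:230,160:266],(318,360))]))
X=cloud(s);m=np.zeros(X.shape[:2],bool);m[110:230,160:300]=1
m&=(X[...,2]>.02)&(X[...,2]<.04)&(np.hypot(X[...,0]-.45,X[...,1]-.2937)<.065)&(np.hypot(X[...,0]-.45,X[...,1]-.2937)>.034);fit(X[m],'holder side')
X=cloud(w);m=(X[...,2]>.02)&(X[...,2]<.04)&(np.hypot(X[...,0]-.45,X[...,1]-.2937)<.065)&(np.hypot(X[...,0]-.45,X[...,1]-.2937)>.034);fit(X[m],'holder wrist')
E
```

```text
clock: 25.7
position: [0.4506, 0.2937, 0.0812]
ee_rot: [0.069, 0.704, 0.068, -0.703]
contact_force: [-1.1, -1.4, 3.6]
width: 0.0292
clock: 26.5
position: [0.4505, 0.2936, 0.0811]
ee_rot: [0.069, 0.704, 0.068, -0.703]
contact_force: [-0.4, -0.8, -0.2]
width: 0.0851
clock: 27.5
position: [0.4504, 0.2941, 0.2424]
ee_rot: [0.069, 0.705, 0.068, -0.702]
contact_force: [0.0, 0.3, -0.2]
width: 0.0854
holder side 331 [0.4459 0.2735 0.028 ] normal [-0.0113 -0.0136  0.9998] tilt 1.01 az 50.3
holder wrist 4046 [0.4521 0.2941 0.0293] normal [0.0066 0.0013 1.    ] tilt 0.39 az -169.3
```

View pics/fin.png

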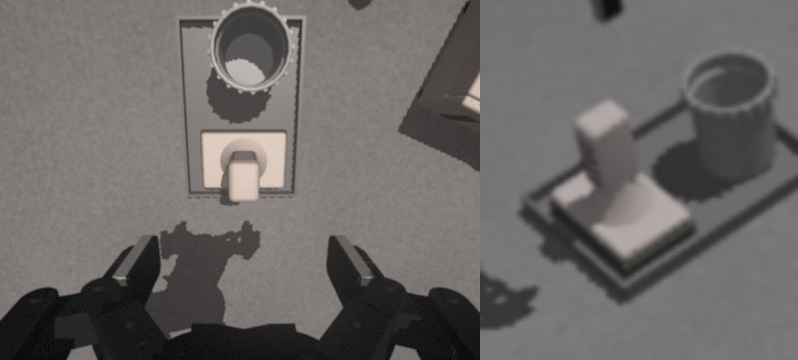

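The block stands flat inside the tray walls in both views: (243,160) on the left, (620,225) on the right. The cup is untouched and the gripper is clear, so I'm handing in.

```bash
python3 -c "
from rig import manip
print(manip.sign_off())"
```

```text
the job is handed in; nothing more can be done
None
```

The scrub block is charged and standing in the free end of the tray, and I handed the job in at about 27.6 s of the 64 s allowed.

- **Pressing:** I took the block off the stand by its handle and pressed it on the dispenser plate until the plate stopped moving, at about 14 mm by the tray touchdown height (16 mm by the nominal grip height). I held it for about 1.5 s at roughly 20 N: 16 N read at the wrist plus the block's weight of about 4 N. The plate measured level to within 0.3° during the hold.
- **Setting down:** Touchdown in the tray reached about 12 N. I eased off, released and retracted.
- **Last checks:** The block stands flat inside the tray walls, its holder top at 28–29 mm against the 30 mm expected and its tilt 0.4–1.0° depending on the camera. The last images show the cup standing where it was and the gripper well clear. I did not re-image the stand and the other bystanders.

Three things went less smoothly or disagreed:
- **Grasp:** Joint 6 ran into its range limit on the first approach, so I backed off and used the half-turned grasp.
- **Side force:** About 3 N of sideways force showed on the wrist during the hold.
- **Tray position:** The views put the tray's midline 4–7 mm apart, so I placed the block at a compromise, within the 16 mm side clearance.

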